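Index the swing magnifier over the blue watch

TASK

The swing magnifier on the watchmaker's bench is locked by a spring index pin with a red pull ring. Hook a fingertip under the top of the ring without gripping it, gently draw the pin up out of its hole, swing the arm one hole so that the lens stands over the watch with the blue dial, and let the pin spring fully home in that hole. Leave the blower, the jar and the eye loupe where they stand.

Things in the scene. Friction and masses are not known exactly. Their poses are not given: they have to be found in the camera images.
- pivot (a point): upright axis on which the blue magnifier arm swings, 60 mm above the bench; the grey base is fixed. Frame: z up, -x towards the middle hole. A raised aluminium arc (34 mm high, 36 mm wide) with five index holes 24 degrees apart runs round the pivot at 190 mm; five watch holders lie inside it at 95 mm, each in line with a hole
- swing (a joint): swing of the magnifier arm about the pivot, rad, counter-clockwise from above is positive; 0 = middle hole, where it starts; next holes at +0.419 and -0.419, last at +0.838 and -0.838; stops at 0.9 either way. The arm is 26 mm wide, its top 52 mm above the bench; light friction, it stays where it is left
- pin (a joint): lift of the index pin, m: 0 = fully home, 0.011 = its round tip is out and rides on the arc, 0.024 = upper stop. A spring pulls it down with 5 N (bottom) to 9 N (top); let go over a hole it drops in (about 1 mm play). The arm carries the pin, 190 mm from the pivot, so the ring also drags the arm round
- ring (a point): centre of the oval red pull ring on the index pin, 98 mm above the bench with the pin home. Opening 52 mm wide (across the arm) by 46 mm, bar 7 mm thick. It leans 45 degrees towards the pivot; a finger slanting down towards the pivot, 30 to 50 degrees from vertical, passes through it and lifts it by its top bar. Frame: x along the arm to the pivot, z up
- ring_top (a point): middle of the ring's top bar, under which the finger hooks: 19 mm nearer the pivot and 19 mm higher than the ring's centre. The space under and beyond it is free down to the arm's top, about 60 mm lower
- lens (a point): centre of the magnifier lens (46 mm black frame) in the arm, 95 mm from the pivot, in line from pivot to pin, 48 mm above the bench
- blue_dial (a point): centre of the blue dial of a 33 mm steel watch fixed in the holder next to the middle one, on one side or the other, 29 mm above the bench; the lens belongs over it
- white_dial (a point): centre of the white dial of a like watch fixed in the holder on the opposite side, 29 mm above the bench
- blower_mid (a point): loose blue dust blower bulb, 54 mm across and 90 mm high with its nozzle up, point 30 mm above its foot; to be left alone
- jar_mid (a point): loose amber parts jar with black cap, 42 mm across, 50 mm high, its middle; to be left alone
- loupe_mid (a point): loose black eye loupe, 36 mm across, 30 mm high, its middle; to be left alone

How it is judged:
On the way, in this order (a step that is already met when the one before it is completed fails the run):
1. the index pin is drawn up out of its hole by the ring (value of joint pin above 0.0095 m and contact force between the fingers and pin above 0.5 N), for 0.1 s.
2. the lens stands over the blue watch and the pin is home (horizontal distance between lens and blue_dial below 0.005 m and value of joint pin below 0.002 m), for 0.2 s.
At the end, for the whole second after the job is handed in: the lens is within 5 mm of being over the blue dial's centre, the pin is fully home (less than 2 mm up) in that hole, and the arm is at rest (all of step 2 and velocity of joint swing between -0.05 and 0.05 rad/s); the robot touches nothing.
It fails at once if the ring is gripped or wrenched (more than 35 N from the fingers on ring and pin) (contact force between the fingers and pin above 35 N).
It fails at once if the blower is pushed or lifted (more than 15 mm from its place) (distance of blower_mid from where it was at the start of the episode above 0.015 m).
It fails at once if the parts jar is pushed or lifted (more than 15 mm from its place) (distance of jar_mid from where it was at the start of the episode above 0.015 m).
It fails at once if the eye loupe is pushed or lifted (more than 15 mm from its place) (distance of loupe_mid from where it was at the start of the episode above 0.015 m).
It also fails if it takes over 48 s, if anything falls off the work surface, if the arm or the gripper's body presses on something with over 40 N, if the wrist force passes 120 N, or if a joint passes its speed limit or range.

ROBOT

A 6-joint arm with a two-finger parallel gripper is mounted at the origin on the work surface. World frame = base frame: x ahead of the robot, y to its left, z up, the work surface at z = 0. Lengths are in m, angles in rad, forces in N, time in s.
With the tool pointing down it reaches from about 0.275 to 0.725 m from the base axis. Payload 5.6 kg.
Tool frame: the origin (TCP) lies on the centre line of the jaws, within the pads' length; the fingertips stand 25 mm ahead of it and the grasp point (between the pads) lies 6 mm ahead of it (arm.tip_extent is the z of the fingertips in the tool frame, in m); z points along the fingers, y is the line along which they close (so a half turn about z gives the same grasp; the last joint's range is limited). The gripper opens to 85 mm and grips with 20 to 120 N. Pads are 22 mm wide; open, the fingers measure 114 mm over their backs; the gripper's body (76 mm by 85 mm) begins 54 mm behind the grasp point. The pads swing forward as they close: fully open they stand 13 mm farther back than shut.
Start: joints at [-1.009, 0.255, 0.108, 0, -1.424, -0.285], TCP at [0.15, -0.529, 0.256] pointing down, gripper open.
Joint ranges: [-2.95, 2.95], [-1.21, 1.97], [-1.09, 1.5], [-2.87, 1.71], [-2.94, -0.07], [-3.05, 3.05]. Speed limits (rad/s): [2.57, 2.57, 3.14, 3.14, 3.14, 3.14].

INTERFACE

Orientations are given as a 3x3 rotation matrix whose columns are the frame's x, y, z axes.
In Python, from cell import arm gives the robot as it stands. Calls block until the motion is done:
- arm.goto(position, orientation): joint-space move of the TCP to a pose.
- arm.move_l(position, frame=None, vel=0.15, guard=None): straight line of the TCP; frame=None keeps the orientation; vel is the mean speed in m/s. With guard (N) it stops when the force on the tool has changed by that much, and returns True; else False.
- arm.set_joints(angles): joint-space move.
- arm.gripper_to(opening, grasp_force=None): finger opening in m; grasp_force is the grip in N (None keeps the last); returns when the fingers have stopped.
- arm.sleep(seconds).
- arm.ik(position, orientation): joint angles nearest the present ones, or None.
- arm.get_state(): the state.
- arm.grab_frame(name): name is "side" or "top" or "wrist"; returns a dict with "img" (384x512x3 uint8, red, green, blue), "range_z" (384x512 float32, m along the optical axis (not along the pixel's ray), 0 where there is no reading), "vertical_fov" (degrees; the focal length in pixels is half the picture's height over the tangent of half this angle, whatever the lens; pixels are square), "cx", "cy" (the principal point, pixels), "distortion" ([k1, k2, p1, p2, k3] as OpenCV has them; the pictures are not rectified), "R" (3x3) and "t" (3): a world point X has camera coordinates R X + t. Camera axes: x right, y down, z forward; pixel columns grow to the right and rows downward; lengths in m; the calibration is good to about 2 mm. A picture is of the moment at which its call begins.
A pose or a line that the arm cannot do raises arm.IKError and nothing moves.
- arm.job_done(): hands the job in; it is judged then, once.
The state is a dict: "clock": time; "joint_positions": joint angles; "joint_velocities": joint speeds; "tau": joint torques, N m; "position": TCP position; "tcp_rot": TCP orientation; "ft_force": force on the tool from outside, world axes, zero at the start; "wrist_torque": the same for the moment, N m; "gripper_width": finger opening in m; "grasp_force": force on a finger pad.
Only numpy, scipy, OpenCV 4.12 (cv2) and the standard library are available. Lean on these libraries where they do the work, as an engineer would, in place of code of your own. Each camera call takes 0.05 s, during which the arm holds its last target. There are 200 camera calls.

## Working session

There is one attempt and no reset: what is moved stays moved. The work goes in short steps, each a Python script; the robot and the scene stay as the last script left them, time stands still between calls to the robot, and variables do not carry over. Pictures are saved under pics/ and viewed, at most 10 in all, crops included, and the job is handed in when it is done.

```bash
mkdir -p pics; ls
python3 - <<'E'
from cell import arm
import cv2,numpy as np,pickle
d={}
for n in ("top","side"):
    f=arm.grab_frame(n);d[n]=f
    cv2.imwrite(f"pics/{n}0.png",f["img"][...,::-1])
    print(n,f["vertical_fov"],f["cx"],f["cy"],f["distortion"],f["R"].round(3).tolist(),f["t"].round(3), (f["range_z"]>0).mean())
pickle.dump(d,open("f0.pkl","wb"))
print(arm.tip_extent,arm.get_state()["clock"])
E
```

```text
pics
top 45.466999898944174 250.78013632825704 191.53998565982937 [-0.09743041  0.          0.          0.          0.        ] [[0.017, -1.0, -0.009], [-0.985, -0.015, -0.172], [0.172, 0.012, -0.985]] [0.086 0.579 0.83 ] 0.9962056477864584
side 53.70121368034743 255.20601796191175 182.99124056950473 [0.00559458 0.         0.         0.         0.        ] [[0.976, -0.218, -0.014], [-0.15, -0.623, -0.768], [0.159, 0.752, -0.64]] [-0.567  0.212  0.692] 0.99603271484375
0.025 0.1
```

View pics/top0.png

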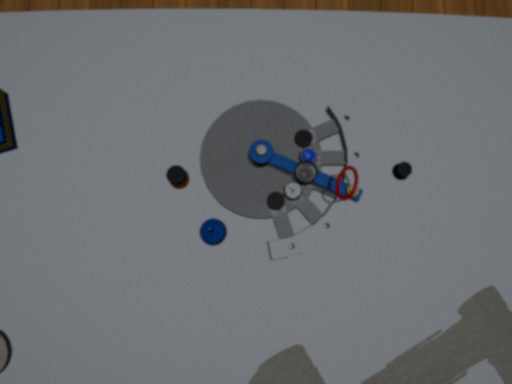

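View pics/side0.png

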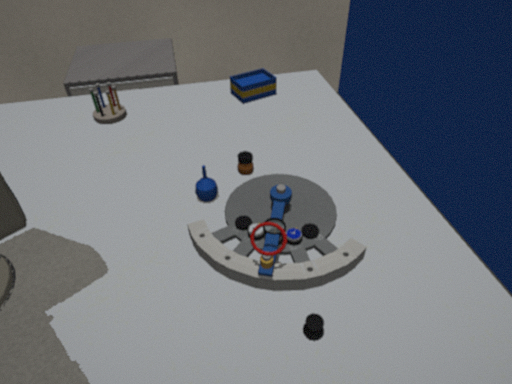

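The top view shows the pivot at (261,151), the lens at (305,172), the red ring at (347,183), the blue dial at (308,156) and the white dial at (292,190). The blower is at (213,231), the jar at (177,175) and the loupe at (402,170). In the side view the ring is at (268,239) and the blue dial at (294,235).

```bash
cat > h.py <<'E'
import numpy as np,cv2
def K(f):
    fl=f["img"].shape[0]/2/np.tan(np.radians(f["vertical_fov"]/2))
    return np.array([[fl,0,f["cx"]],[0,fl,f["cy"]],[0,0,1]])
def ray(f,p):
    u=cv2.undistortPoints(np.float64([[p]]),K(f),np.float64(f["distortion"]))[0,0]
    R=np.array(f["R"]);return -R.T@f["t"],R.T@np.r_[u,1]
def plane(f,p,z):
    c,d=ray(f,p);return c+d*(z-c[2])/d[2]
def tri(fs,ps):
    A=0;b=0
    for f,p in zip(fs,ps):
        c,d=ray(f,p);d=d/np.linalg.norm(d);M=np.eye(3)-np.outer(d,d);A=A+M;b=b+M@c
    return np.linalg.solve(A,b)
def red(f):  # ring: centre of the fitted ellipse
    i=f["img"].astype(int);m=((i[...,0]>90)&(i[...,1]<70)&(i[...,2]<70)).astype(np.uint8)
    c=max(cv2.findContours(m,cv2.RETR_EXTERNAL,cv2.CHAIN_APPROX_NONE)[0],key=len)
    return cv2.fitEllipse(c)
def blob(f,p,r,fn):
    i=f["img"].astype(int);m=fn(i[...,0],i[...,1],i[...,2])
    y,x=np.nonzero(m);k=np.hypot(x-p[0],y-p[1])<r
    return np.r_[x[k].mean(),y[k].mean()],k.sum()
E
python3 - <<'E'
import pickle;from h import *
d=pickle.load(open("f0.pkl","rb"));t,s=d["top"],d["side"]
for f in(t,s): print(red(f))
ring=tri([t,s],[red(t)[0],red(s)[0]]);print("ring tri",ring,"plane",plane(t,red(t)[0],.098),plane(s,red(s)[0],.098))
bd=lambda r,g,b:(b>120)&(r<100)
cap=lambda r,g,b:(r>110)&(abs(r-b)<40)
for n,f,p in(("bt",t,(308,156)),("bs",s,(293,234))):
    q,k=blob(f,p,9,bd);print(n,q,k,plane(f,q,.029))
for n,f,p in(("ct",t,(261,150)),("cs",s,(281,188))):
    q,k=blob(f,p,7,cap);print(n,q,k,plane(f,q,.06))
for n,p,z in(("lens",(305,172),.048),("white",(292,190),.029),("blower",(213,231),.04),("jar",(177,173),.05),("loupe",(402,170),.03)):print(n,plane(t,p,z))
cr=[]
for n,f,(x,y) in(("t",t,(300,170)),("s",s,(275,230))):
    c=f["img"][y-75:y+75,x-100:x+100,::-1];cr.append(cv2.resize(c,None,fx=4,fy=4,interpolation=2)[:, :])
    cv2.imwrite(f"pics/c{n}.png",cv2.convertScaleAbs(cr[-1],alpha=1.5))
E
```

```text
((346.891845703125, 182.20985412597656), (18.395320892333984, 32.26250457763672), 13.156641960144043)
((268.35400390625, 238.30503845214844), (32.93956756591797, 35.29941940307617), 100.43099212646484)
ring tri [ 0.58838693 -0.0803787   0.10154264] plane [ 0.58905844 -0.08108995  0.098     ] [ 0.58922564 -0.07729969  0.098     ]
bt [308.39130435 154.39130435] 115 [ 0.65832773 -0.0187943   0.029     ]
bs [293.28971963 232.97196262] 107 [ 0.65740436 -0.01509262  0.029     ]
ct [261.35714286 149.46428571] 28 [0.6586105  0.07573974 0.06      ]
cs [280.62162162 186.67567568] 37 [0.66056981 0.09517755 0.06      ]
lens [ 0.61795968 -0.00977419  0.048     ]
white [0.5854466  0.01397764 0.029     ]
blower [0.50113304 0.16630964 0.04      ]
jar [0.61186626 0.23909033 0.05      ]
loupe [ 0.62931656 -0.20656347  0.03      ]
```

View pics/ct.png

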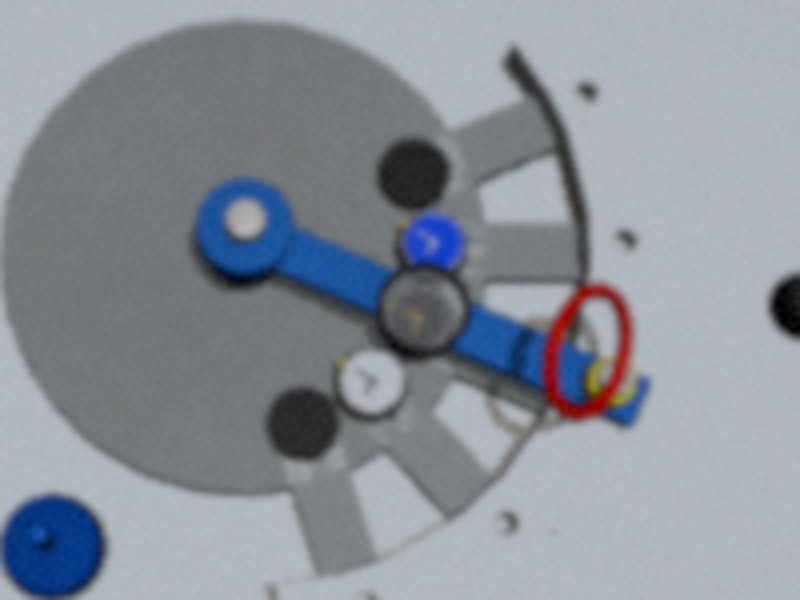

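The crop shows the arm at the middle hole, with the blue dial on the +x side. From the top view, pivot to ring points at -114.1° and pivot to blue dial at -90.2°, so the swing is +0.419. Next I check that the arm can reach the poses.

```bash
cat >> h.py <<'E'
P=np.array([.6586,.0757]); A0=np.radians(-114.2); RR=.1715
def frame(a,slant=45,flip=0,yaw=0):
    """tool frame, finger slanting down to the pivot, arm direction angle a"""
    s=np.radians(slant);e=-np.array([np.cos(a),np.sin(a),0])
    z=e*np.sin(s)+np.array([0,0,-np.cos(s)]);y=np.cross([0,0,1],e)
    if flip: y=-y
    if yaw: y=np.cross(z,y)
    return np.c_[np.cross(y,z),y,z]
def centre(a,h=.098): return np.r_[P+RR*np.array([np.cos(a),np.sin(a)]),h]
E
python3 - <<'E'
from cell import arm;from h import *
arm.gripper_to(0.0);print(arm.tip_extent,arm.get_state()["gripper_width"])
for sl in(35,45):
  for fl in(0,1):
    for yw in(0,1):
      o=[]
      for a,b,h in((A0,-.10,.098),(A0,.005,.098),(A0,.005,.125),(A0+.21,.005,.125),(A0+.44,.005,.125),(A0+.44,-.1,.1)):
        F=frame(a,sl,fl,yw);q=arm.ik(centre(a,h)+b*F[:,2],F);o.append(None if q is None else np.round(q,2).tolist())
      print(sl,fl,yw,sum(x is not None for x in o),o[0],o[1],o[-2])
E
```

```text
0.025 -3.1985517768166794e-05
35 0 0 6 [-0.35, 0.38, 0.15, -0.63, -1.35, 0.07] [-0.25, 0.45, 0.04, -0.67, -1.14, 0.11] [-0.23, 0.69, 0.52, -0.59, -1.57, 0.3]
35 0 1 6 [-0.35, 0.38, 0.15, -0.63, -1.35, -1.5] [-0.25, 0.45, 0.04, -0.67, -1.14, -1.46] [-0.23, 0.69, 0.52, -0.59, -1.57, -1.27]
35 1 0 4 None [-0.25, 0.45, 0.04, -0.67, -1.14, -3.03] [-0.23, 0.69, 0.52, -0.59, -1.57, -2.84]
35 1 1 6 [-0.35, 0.38, 0.15, -0.63, -1.35, 1.64] [-0.25, 0.45, 0.04, -0.67, -1.14, 1.68] [-0.23, 0.69, 0.52, -0.59, -1.57, 1.87]
45 0 0 6 [-0.48, 0.44, 0.17, -0.79, -1.42, 0.23] [-0.36, 0.5, 0.07, -0.85, -1.23, 0.28] [-0.31, 0.75, 0.59, -0.74, -1.68, 0.35]
45 0 1 6 [-0.48, 0.44, 0.17, -0.79, -1.42, -1.34] [-0.36, 0.5, 0.07, -0.85, -1.23, -1.3] [-0.31, 0.75, 0.59, -0.74, -1.68, -1.22]
45 1 0 6 [-0.48, 0.44, 0.17, -0.79, -1.42, -2.91] [-0.36, 0.5, 0.07, -0.85, -1.23, -2.87] [-0.31, 0.75, 0.59, -0.74, -1.68, -2.79]
45 1 1 6 [-0.48, 0.44, 0.17, -0.79, -1.42, 1.8] [-0.36, 0.5, 0.07, -0.85, -1.23, 1.85] [-0.31, 0.75, 0.59, -0.74, -1.68, 1.92]
```

Run:
```python
from cell import arm;from h import *
F=frame(A0);arm.goto(centre(A0)-.10*F[:,2],F)
w=arm.grab_frame("wrist");t=arm.grab_frame("top")
im=cv2.hconcat([cv2.resize(w["img"],(400,300)),cv2.resize(t["img"][100:220,250:410],(400,300),interpolation=2)])
cv2.imwrite("pics/pre.png",cv2.convertScaleAbs(im[...,::-1],alpha=1.4))
st=arm.get_state();print(st["clock"],st["position"],st["ft_force"])
try:
    el=red(w);print(el)
    e=-np.r_[np.cos(A0),np.sin(A0)];c,d=ray(w,el[0])
    # ray meets the ring's plane (normal = tool z through centre)
    n=F[:,2];X=c+d*(n@(centre(A0)-c))/(n@d);print("ring by wrist",X,"nominal",centre(A0),"in tool",F.T@(X-centre(A0)))
except Exception as ex:print(ex)
```

```text
3.025 [ 0.55911642 -0.14587018  0.16892274] [-0.39000169 -0.00235473  0.44165627]
((255.78860473632812, 199.16473388671875), (59.372100830078125, 70.91197204589844), 90.72772216796875)
ring by wrist [ 0.58554567 -0.07978738  0.09773018] nominal [ 0.5882982 -0.0807286  0.098    ] in tool [3.81579073e-04 2.89646184e-03 4.56453041e-17]
```

View pics/pre.png

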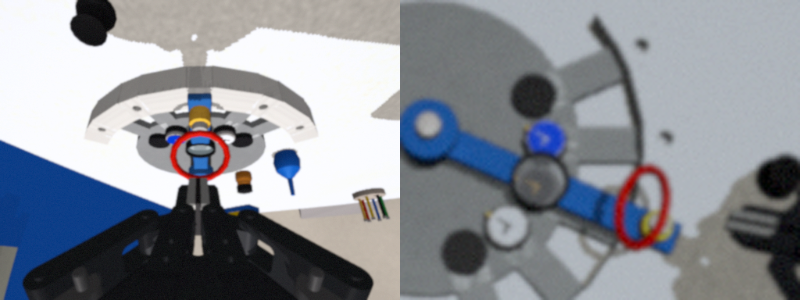

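The wrist view shows the ring at (256,199) px, centred ahead of the closed fingertips and about 3 mm sideways of nominal. The loose objects are clear of the path, so I insert.

Run:
```python
from cell import arm;from h import *
F=frame(A0);C=centre(A0)+.0018*F[:,1]
print(arm.move_l(C-.04*F[:,2],vel=.1,guard=4),arm.move_l(C+.006*F[:,2],vel=.04,guard=4))
up=-F[:,0] if F[2,0]<0 else F[:,0]
print("up",up,arm.get_state()["ft_force"])
g=arm.move_l(C+.006*F[:,2]+.018*up,vel=.02,guard=3)
st=arm.get_state();print(g,st["clock"],(st["position"]-C)@F,st["ft_force"])
w=arm.grab_frame("side");print(red(w))
cv2.imwrite("pics/in.png",cv2.convertScaleAbs(cv2.resize(w["img"][150:290,180:366,::-1],None,fx=4,fy=4,interpolation=2),alpha=1.4))
```

```text
False False
up [0.28985936 0.64496632 0.70710678] [-0.17932471  0.00067987 -0.5180155 ]
True 5.725 [-0.01197859  0.00038331  0.00618683] [ 0.02551446 -0.59401439 -0.74996982]Traceback (most recent call last):
  File "<stdin>", line 8, in <module>
  File "h.py", line 18, in red
    return cv2.fitEllipse(c)
           ~~~~~~~~~~~~~~^^^
cv2.error: OpenCV(4.12.0) /io/opencv/modules/imgproc/src/shapedescr.cpp:361: error: (-201:Incorrect size of input array) There should be at least 5 points to fit the ellipse in function 'fitEllipseNoDirect'
```

Contact came at 12 mm, as predicted. Now I lift vertically and watch the force.

Run:
```python
from cell import arm;from h import *
for i in range(8):
    p=arm.get_state()["position"]
    g=arm.move_l(p+[0,0,.002],vel=.02,guard=12)
    st=arm.get_state();print(g,round(st["clock"],2),st["position"].round(4),st["ft_force"].round(2))
t=arm.grab_frame("top");s=arm.grab_frame("side");w=arm.grab_frame("wrist")
im=cv2.hconcat([cv2.resize(t["img"][100:220,250:410],(400,300),interpolation=2),cv2.resize(w["img"][150:330,140:380],(400,300),interpolation=2)])
im=cv2.vconcat([im,cv2.hconcat([cv2.resize(s["img"][150:290,180:366],(400,300),interpolation=2),np.zeros((300,400,3),np.uint8)])])
cv2.imwrite("pics/in.png",cv2.convertScaleAbs(im[...,::-1],alpha=1.4))
```

```text
False 6.03 [ 0.5909 -0.0679  0.103 ] [ 0.31 -0.6  -5.78]
False 6.28 [ 0.5905 -0.068   0.1046] [-1.62 -1.17 -5.08]
False 6.53 [ 0.5904 -0.0681  0.1066] [-0.27 -1.31 -4.56]
False 6.78 [ 0.5904 -0.0681  0.1087] [-0.66 -1.54 -6.09]
False 7.04 [ 0.5904 -0.0681  0.1108] [-0.64 -1.12 -4.74]
False 7.29 [ 0.5903 -0.0681  0.1128] [ 0.09 -0.83 -7.3 ]
False 7.54 [ 0.5903 -0.0681  0.1149] [-0.85 -0.39 -7.72]
False 7.8 [ 0.5903 -0.0681  0.117 ] [-0.03 -1.01 -7.43]
```

View pics/in.png

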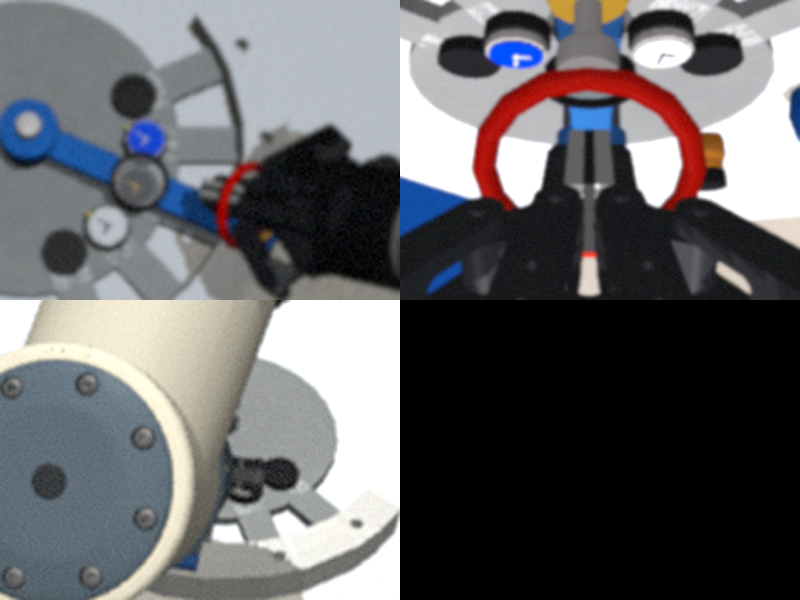

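The finger is under the top bar and centred in the ring. The spring force of about 7.5 N means the pin is roughly 14 mm up. I swing in small arc steps.

```bash
cat >> h.py <<'E'
def armang(t):
    """arm direction (rad) from the blue arm pixels between boss and lens and beyond, top view"""
    i=t["img"].astype(int);m=(i[...,2]>i[...,0]+50)&(i[...,2]<190)
    y,x=np.nonzero(m);X=np.array([plane(t,p,.052)[:2] for p in zip(x,y)])-P
    r=np.hypot(*X.T);b=np.arctan2(X[:,1],X[:,0]);k=(r>.025)&(r<.068)&(b<-1)&(b>-2.6)
    return np.degrees(np.median(b[k])),k.sum()
E
python3 - <<'E'
from cell import arm;from h import *
import pickle
print("start ang (f0)",armang(pickle.load(open("f0.pkl","rb"))["top"]),armang(arm.grab_frame("top")))
p0=arm.get_state()["position"]
np.save("p0.npy",p0)
for k in range(1,9):
    d=np.radians(3*k);c,s=np.cos(d),np.sin(d)
    q=np.r_[P+np.array([[c,-s],[s,c]])@(p0[:2]-P),p0[2]]
    g=arm.move_l(q,frame(A0+d),vel=.04,guard=15)
    st=arm.get_state();print(3*k,g,round(st["clock"],2),st["ft_force"].round(2),armang(arm.grab_frame("top")))
    if g:break
E
```

```text
start ang (f0) (np.float64(-118.26483323286922), np.int64(256)) (np.float64(-118.71979780923148), np.int64(261))
3 False 8.36 [-0.4  -1.57 -6.98] (np.float64(-115.6644052122621), np.int64(260))
6 False 8.77 [-0.84 -1.52 -6.08] (np.float64(-113.06804629076512), np.int64(264))
9 False 9.18 [-0.15 -1.41 -7.89] (np.float64(-109.80848033937832), np.int64(261))
12 False 9.58 [ 0.56 -1.54 -7.62] (np.float64(-106.91301492971773), np.int64(258))
15 False 9.99 [ 0.61 -1.7  -6.38] (np.float64(-103.74397428800685), np.int64(258))
18 False 10.4 [-0.06 -0.24 -6.98] (np.float64(-100.82514643922282), np.int64(258))
21 False 10.81 [ 0.43 -1.66 -6.31] (np.float64(-97.73464403156072), np.int64(262))
24 False 11.22 [ 0.31 -2.65 -6.52] (np.float64(-94.60433860881727), np.int64(263))
```

The arm followed, about 23.9° by picture. I lower gently and watch whether the spring load persists below the riding height.

Run:
```python
from cell import arm;from h import *
for i in range(9):
    p=arm.get_state()["position"]
    arm.move_l(p-[0,0,.002],vel=.02)
    f=np.mean([(arm.sleep(.02),arm.get_state()["ft_force"])[1] for _ in range(5)],axis=0)
    print(p[2].round(4)-.002,f.round(2))
print(arm.get_state()["clock"],armang(arm.grab_frame("top")))
```

```text
0.1148 [ 0.39 -1.68 -6.21]
0.113 [ 3.66 -2.04 -7.73]
0.1109 [ 3.47 -1.81 -5.95]
0.1089 [ 3.19 -2.52 -5.28]
0.107 [ 2.95 -1.71 -4.76]
0.1049 [ 1.9  -1.24 -2.57]
0.1031 [0.1  0.04 0.  ]
0.1014 [ 0.07 -0.22  0.02]
0.0994 [ 0.4  -0.33 -0.05]
14.275 (np.float64(-94.16852810446011), np.int64(271))
```

Run:
```python
from cell import arm;from h import *
a=A0+np.radians(24);F=frame(a);C=centre(a)+.0018*F[:,1]
print((arm.get_state()["position"]-C)@F)
print(arm.move_l(C+.006*F[:,2],vel=.03,guard=4),arm.get_state()["ft_force"])
w=arm.grab_frame("wrist")
print(arm.move_l(C-.03*F[:,2],vel=.05,guard=4),arm.move_l(C-.12*F[:,2]+[0,0,.03],vel=.12))
t=arm.grab_frame("top");v=arm.grab_frame("wrist");st=arm.get_state();print(st["clock"],st["ft_force"])
print(red(t)[0],plane(t,red(t)[0],.098),centre(a),armang(t))
c,d=ray(v,red(v)[0]);n=F[:,2];X=c+d*(n@(centre(a)-c))/(n@d);print("ring wrist",X,F.T@(X-centre(a)))
im=cv2.hconcat([cv2.resize(t["img"][90:210,250:410],(400,300),interpolation=2),cv2.resize(v["img"][60:300,96:416],(400,300),interpolation=2)])
cv2.imwrite("pics/out.png",cv2.convertScaleAbs(im[...,::-1],alpha=1.4))
```

```text
[-0.00993797  0.00132772  0.0079592 ]
False [0.33973255 0.45818228 0.07351733]
False False
16.925 [-0.08029014  0.14938931  0.58135794]
(353.3268737792969, 146.45291137695312) [ 0.65692656 -0.09458785  0.098     ] [ 0.65800135 -0.09579896  0.098     ] (np.float64(-94.54748783836213), np.int64(265))
ring wrist [ 0.65452484 -0.09473372  0.0990531 ] [-1.48930405e-03  3.48020606e-03  2.08820862e-17]
```

View pics/out.png

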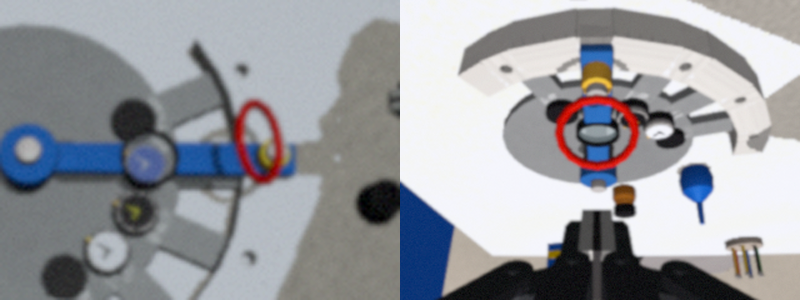

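The top view shows the lens over the blue dial, with the arm at the neighbouring hole. To check pin height, I take the same relative wrist view as before the job.

Run:
```python
from cell import arm;from h import *
a=A0+np.radians(24);F=frame(a)
arm.move_l(centre(a)-.10*F[:,2],frame=F,vel=.08);arm.sleep(.3)
for _ in range(3):
    v=arm.grab_frame("wrist");el=red(v)
    c,d=ray(v,el[0]);n=F[:,2];X=c+d*(n@(centre(a)-c))/(n@d);print(el,F.T@(X-centre(a)))
print(arm.get_state()["clock"],arm.get_state()["position"]-centre(a)+.1*F[:,2])
```

```text
((256.3247985839844, 199.98614501953125), (60.07905960083008, 70.6534194946289), 92.46053314208984) [-1.04110300e-03  3.64670430e-03  1.72301633e-17]
((256.27691650390625, 200.1485595703125), (60.03671646118164, 70.75666046142578), 92.10737609863281) [-1.11232132e-03  3.65707131e-03  1.34786746e-17]
((256.1825866699219, 200.23318481445312), (60.03608322143555, 70.66825103759766), 92.62307739257812) [-1.12538416e-03  3.61693430e-03  4.51120721e-17]
18.1083 [ 6.39717767e-06 -1.02233794e-04  1.20110705e-04]
```

Run:
```python
from cell import arm;from h import *
v=arm.grab_frame("wrist");im=cv2.convertScaleAbs(cv2.resize(v["img"],(400,300))[...,::-1],alpha=1.4)
cv2.imwrite("pics/w2.png",im);pre=cv2.imread("pics/pre.png")[:,:400]
for n,I in(("pre",pre),("now",im)):
    f={"img":I[...,::-1]};i=I.astype(int);b,g,r=i[...,0],i[...,1],i[...,2]
    yy,xx=np.mgrid[:300,:400]
    m=((r>130)&(g<90)&(b<90)).astype(np.uint8);c=max(cv2.findContours(m,0,1)[0],key=len);el=cv2.fitEllipse(c)
    gold=(r>g+25)&(g>b+60)&(yy<150)&(abs(xx-200)<25)
    blue=(b>r+60)&(abs(xx-200)<14)&(yy<122)
    print(n,el,"gold",xx[gold].mean(),yy[gold].mean(),yy[gold].min(),yy[gold].max(),"blue",yy[blue].mean(),yy[blue].min())
c=lambda I:cv2.resize(I[75:195,140:260],(400,400),interpolation=cv2.INTER_CUBIC)
cv2.imwrite("pics/cmp.png",cv2.hconcat([c(pre),c(im)]))
```

```text
pre ((199.71897888183594, 155.52163696289062), (46.20707321166992, 55.30567932128906), 89.82655334472656) gold 199.2509090909091 115.7090909090909 107 125 blue 100.53183520599251 94
now ((200.0336456298828, 156.40975952148438), (46.78608322143555, 55.018253326416016), 92.4888916015625) gold 199.32549019607842 116.3921568627451 108 126 blue 101.34586466165413 95
```

View pics/cmp.png

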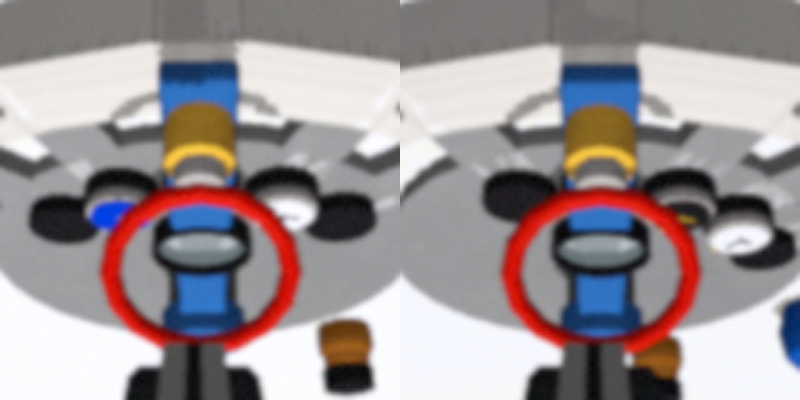

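Side by side, the ring, collar and arm all shifted together: 0.9, 0.7 and 0.8 px. The ring sits no higher on the arm than it did at the start, so the pin is home. The robot is clear of everything, so I hand in.

```bash
python3 -c "
from cell import arm
print(arm.job_done(),arm.get_state()['clock'])"
```

```text
the job is handed in; nothing more can be done
the job is handed in; nothing more can be done
```

The job is handed in: the lens stands over the blue dial, and by the pictures the pin is home in the +24° hole. The ring was hooked, not gripped, and the blower, jar and loupe were left alone; the judge's verdict was not shown.

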